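Change over a mains/generator board past its interlock

ROBOT

A 6-joint arm with a two-finger parallel gripper is mounted at the origin on the work surface. World frame = base frame: x ahead of the robot, y to its left, z up, the work surface at z = 0. Lengths are in m, angles in rad, forces in N, time in s.
With the tool pointing down it reaches from about 0.3 to 0.775 m from the base axis. Payload 14.6 kg.
Tool frame: the origin (TCP) lies at the very end of the fingers, on their centre line; the grasp point (between the pads) lies 19 mm behind it (r.hold_point_z is the distance from the TCP to the grasp point, in m); z points along the fingers, y is the direction in which the jaws open and shut (so a half turn about z gives the same grasp; the last joint's range is limited). The gripper opens to 94 mm and grips with 3 to 60 N. Pads are 16 mm wide; open, the fingers measure 119 mm over their backs; the gripper's body (75 mm by 177 mm) begins 78 mm behind the grasp point.
Start: joints at [-1.249, 0.3, 1.521, -0, 1.321, -0.067], TCP at [0.208, -0.509, 0.205] pointing down, gripper open.
Joint ranges: [-3.03, 3.03], [-0.79, 2.21], [0.23, 2.52], [-1.04, 4.18], [0, 3.07], [-2.55, 2.55]. Speed limits (rad/s): [2.22, 2.22, 2.57, 3.14, 3.14, 3.14].

INTERFACE

Orientations are given as [roll, pitch, yaw] about the fixed x, y, z axes, in that order (R = Rz(yaw) Ry(pitch) Rx(roll)).
In Python, from plant import r, viewer gives the robot as it stands. The module is installed in compiled form; this text tells all that it offers.
- The arm moves only by the tool apply_moves, never from a script. Its argument "targets" is a list of rows, each a list of 7 numbers: the turn, a rotation vector about the tool's x, y, z in degrees, then the shift along the tool's x, y, z in mm, then the finger opening in mm, from 0 to 94. A call has 1 to 12 rows; each row shifts and turns the commanded pose from where the row before left it, along the tool's axes as they then stand; what a row does not reach is not made up. A row lasts 1/10 s, in which the tool goes at most 50 mm and 8.59 degrees, less where a joint would pass 70% of its speed; a pose out of reach is approached as far as the arm can. A call with a gripper value outside its range is refused whole. The fingers move at their own pace and stop on an object; the grip force is fixed at half the most. Time passes only in rows, so rows that do not move let the fingers close. It gives the time, the measured TCP pose, the force and the opening at its end, in the units of the state.
- r.sense(): the state, without advancing time (a new reading comes with each control period).
- viewer.snapshot(name): name is "side" or "top" or "wrist"; returns a dict with "color" (420x560x3 uint8, red, green, blue), "depth" (420x560 float32, m along the optical axis (not along the pixel's ray), 0 where there is no reading), "camera_matrix" (3x3 intrinsics, pixels), "camera_from_world" (4x4, takes a point from world to camera coordinates). Camera axes: x right, y down, z forward; pixel columns grow to the right and rows downward; lengths in m; the calibration is good to about 2 mm. The wrist camera is an equidistant fisheye: a pixel r from the principal point sees the ray r / f radians off the axis. A picture is of the moment at which its call begins.
- r.close_job(): hands the job in, once; it reports no verdict.
The state is a dict: "time_s": time; "joint_pos": joint angles; "qd": joint speeds; "joint_efforts": joint torques, N m; "tcp_pos": TCP position; "eef_rot": TCP orientation; "contact_force": force on the tool from outside, world axes, zero at the start; "moment": the same for the moment, N m; "finger_gap": opening from 0.0 (shut) to 1.0 (fully open).
Only numpy, scipy, OpenCV 4.12 (cv2) and the standard library are available. Lean on these libraries where they do the work, as an engineer would, in place of code of your own. Each camera call takes 0.05 s, during which the arm holds its last target.

TASK

Function-test this changeover board before it is wired: turn the red mains switch off, carry the interlock bar over to the mains side until its green spring plunger has dropped into its hole there and locks the mains switch off, then turn the black generator switch fully on. Leave the other things on the bench and on the board where they are.

Things in the scene. Friction and masses are not known exactly. Their poses are not given: they have to be found in the camera images.
- board: changeover board fixed flat on the bench: white plate on plywood, 480 x 260 mm, top 22 high. Origin: centre of its underside, on the bench. x: from the grey wiring duct (near edge, 58 high) to the terminal row (far edge, 59 high); y: to the red mains switch; z up. Offsets below are in this frame, heights above the bench, in mm
- mains_pin (a point): on the vertical pin of the red mains switch, at board (-20, +140), 119 high. Under the lever lies a slotted steel cam (radius 43, 86 to 94 high) on a housing 130 x 110, 82 high. Boss round the pin: radius 25
- generator_pin (a point): the same point of the black generator switch, at board (-20, -140); same sizes
- mains_handle_end (a point): in the red lever (white stripe on top), 95 mm from its pin, half-way up, 119 high. Lever 26 wide, 106 to 132 high, reaching 115 mm from the pin. On (start): it points along board +x; off: along board +y
- generator_handle_end (a point): the same point in the black lever of the generator switch, same sizes. Off (start): it points along board +y; on: along board +x
- plunger_knob (a point): middle of the upright green plunger knob carried by the lock bar: 25 mm diameter from 106 to 133 high, then a 30 mm flange up to 139; this point is 122 high with the plunger down. Starts at board (-20, +30). It moves only along board y (with the bar) and up and down
- mains_switch (a joint): turn of the red lever, rad: 0 on (start), 1.57 off, counter-clockwise from above; stops at both ends. Snap action: a spring resists (up to about 8 N at the lever's end) as far as half-way, throws the lever back if let go before that, and carries it home after
- generator_switch (a joint): turn of the black lever, rad: 0 off (start), 1.57 on, clockwise from above; same snap action and stops. Locked at 0, with a few degrees of play, while the end of the lock bar stands in the slot of its cam (bar travel under about 0.022)
- lock_bar (a joint): travel along board +y, m, of the aluminium bar between the two cams (22 wide, 86 to 94 high, x = -20; brackets over it at y = -75 and -30 are 99 high): 0 at the generator (start). It can cross only with the mains fully off and the plunger lifted. The second hole lies at 0.031 to 0.045, set differently on each board: find it by feel. Slides with 2 to 5 N
- lock_plunger (a joint): lift of the plunger, m: 0 down in a hole, about 0.010 riding on the rail between the holes, 0.018 top stop. Lift over 0.011 to leave the first hole. A spring presses it down: 8 N (bottom) to 13 N (top); let go on the rail, the pin drops by itself once the bar brings it over the second hole (1.5 mm play each way), which then stops the bar
- socket_insert_center (a point): loose white socket insert on a square aluminium frame, 70 x 70 x 25 mm, lying on the board between the switches; point at its centre. To be left alone
- multimeter_center (a point): loose yellow multimeter 180 x 86 x 42 mm on the bench beside the board; point at its centre. To be left alone
- junction_box_center (a point): loose open grey junction box 100 x 100 x 45 mm on the bench beside the board; point at its centre. To be left alone
- screwdriver_grip (a point): loose screwdriver with red handle, about 200 mm long, on the bench beside the board; point in its handle. To be left alone

How it is judged:
By the outcome, as a careful person would: the job done as asked, in the order asked, and still so for the second after the job is handed in, with the robot touching nothing.
It also fails if it takes over 66 s, if anything falls off the work surface, if the arm or the gripper's body presses on something with over 40 N, if the wrist force passes 120 N, or if a joint passes its speed limit or range.

## Working session

There is one attempt and no reset: what is moved stays moved. The work goes in short steps, Python scripts to look and compute and a tool call to move; the robot and the scene stay as the last step left them, time stands still between calls to the robot, and variables do not carry over. Pictures are saved under pics/ and viewed, and the job is handed in when it is done.

Besides the shell and the picture viewer there is one more tool, called after "Emit:" by a JSON object that holds its "name" and its "arguments", one argument or row to a line. apply_moves: Moves the arm, as the interface text tells. Its arguments: {"type":"object","properties":{"targets":{"type":"array"}},"required":["targets"]}

```bash
mkdir -p pics; python3 - <<'E'
from plant import r, viewer
import cv2,numpy as np
print(r.sense(), r.hold_point_z)
for n in ("top","side","wrist"):
    s=viewer.snapshot(n); cv2.imwrite(f"pics/{n}0.png",s["color"][:,:,::-1]); np.savez(f"{n}0.npz",**s)
    print(n,s["camera_matrix"].tolist(),np.round(s["camera_from_world"],4).tolist())
E
```

```text
{'time_s': 0.0, 'joint_pos': array([-1.24861655e+00,  3.00447253e-01,  1.52154999e+00, -4.02824319e-05,
        1.32070609e+00, -6.65970272e-02]), 'qd': array([ 1.31938444e-03,  7.42888916e-04,  3.32696534e-04, -1.39274456e-03,
       -5.76804415e-05,  1.84282204e-03]), 'joint_efforts': array([ 1.36006215e-04, -5.31807232e+01, -3.52738881e+01,  7.08444114e-02,
        2.44263920e-02, -1.16541482e-04]), 'tcp_pos': array([ 0.20839025, -0.50872027,  0.20491257]), 'eef_rot': array([-3.14048185e+00, -3.49811008e-05,  3.88786774e-01]), 'contact_force': array([-0.66256026,  0.39969117, -0.56495204]), 'moment': array([-0.00307671,  0.02058337, -0.00753967]), 'finger_gap': 1.000392171439496} 0.0188
top [[441.80433926469414, 0.0, 282.450182269911], [0.0, 441.80433926469414, 200.5875328271654], [0.0, 0.0, 1.0]] [[0.0062, -1.0, 0.0025, -0.0067], [-0.9969, -0.0064, -0.079, 0.4785], [0.0791, -0.002, -0.9969, 1.3449], [0.0, 0.0, 0.0, 1.0]]
side [[395.8553661805545, 0.0, 285.78433056395943], [0.0, 395.8553661805545, 211.67429767964848], [0.0, 0.0, 1.0]] [[-0.9909, -0.1341, 0.0093, 0.4559], [-0.1064, 0.7402, -0.6639, 0.1382], [0.0821, -0.6588, -0.7478, 1.1344], [0.0, 0.0, 0.0, 1.0]]
wrist [[325.19226210127806, 0.0, 280.955382187531], [0.0, 325.19226210127806, 206.21189731114163], [0.0, 0.0, 1.0]] [[0.3793, -0.9253, -0.0015, -0.5496], [-0.8921, -0.3661, 0.2649, -0.0275], [-0.2456, -0.0992, -0.9643, 0.3909], [0.0, 0.0, 0.0, 1.0]]
```

View pics/top0.png

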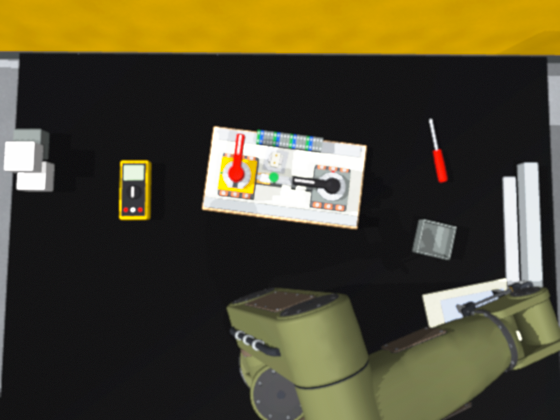

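View pics/side0.png

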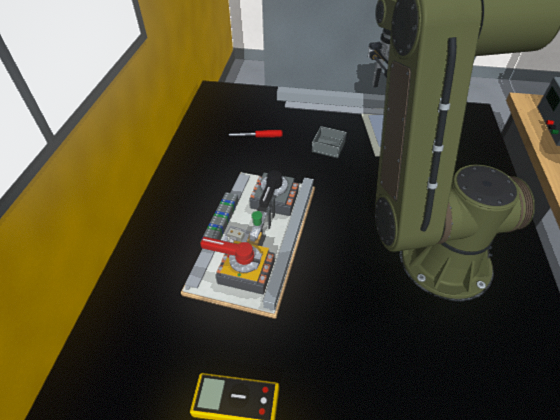

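```bash
python3 - <<'E'
import cv2,numpy as np
s=np.load("top0.npz");c=s["color"][:,:,::-1]
cv2.imwrite("pics/topz.png",cv2.resize(c[115:245,195:380],None,fx=4.3,fy=4.3,interpolation=cv2.INTER_CUBIC))
d=s["depth"]; K=s["camera_matrix"];T=np.linalg.inv(s["camera_from_world"])
v,u=np.mgrid[:420,:560]
P=np.stack([(u-K[0,2])/K[0,0]*d,(v-K[1,2])/K[1,1]*d,d,np.ones_like(d)],-1)@T.T
h=cv2.cvtColor(s["color"],cv2.COLOR_RGB2HSV)
roi=np.zeros(d.shape,bool);roi[115:245,195:380]=1
Z=P[...,2]
def st(n,m):
    m=m&roi; print(n,m.sum(),np.round(np.median(P[m],0)[:3],4)); return m
# board mask: z>0.01 in roi
m=roi&(Z>0.012)&(Z<0.2)
cnt=max(cv2.findContours(m.astype(np.uint8),0,1)[0],key=cv2.contourArea)
print("z hist",np.histogram(Z[roi],bins=np.arange(-.01,.16,.01)))
# plate points z 0.018..0.027
m=roi&(Z>0.015)&(Z<0.2)
pts=P[m][:,:2].astype(np.float32)
rect=cv2.minAreaRect(pts*1000);print(rect)
red=st("red",(h[...,1]>150)&((h[...,0]<6)|(h[...,0]>174))&(Z>.1))
g=st("green",(h[...,0]>50)&(h[...,0]<80)&(h[...,1]>120)&(Z>.1))
blk=st("blk",(h[...,2]<70)&(Z>.115)&(u>280)&(Z<.16))
for m in(red,blk,g):
    q=P[m][:,:2].astype(np.float32)*1000
    print(cv2.minAreaRect(q), np.median(Z[m]))
E
```

```text
z hist (array([3921, 7130, 1073, 4545,  595,  230, 1513, 1510,  384, 1058,  777,
         71,   67,  209,  827,   46]), array([-0.01,  0.  ,  0.01,  0.02,  0.03,  0.04,  0.05,  0.06,  0.07,
        0.08,  0.09,  0.1 ,  0.11,  0.12,  0.13,  0.14,  0.15]))
((552.9080810546875, -9.617080688476562), (479.4151611328125, 260.00341796875), 83.12481689453125)
red 365 [0.5647 0.1271 0.1323]
green 65 [0.5355 0.0236 0.1402]
blk 290 [ 0.5168 -0.1295  0.1328]
((592.3439331054688, 129.65936279296875), (134.62449645996094, 39.40127182006836), 0.031904883682727814) 0.13229090584708336
((515.6016235351562, -98.09617614746094), (130.7928466796875, 37.595951080322266), 87.60353088378906) 0.13276037088358628
((458.8204650878906, 17.424556732177734), (178.5360107421875, 22.885921478271484), 4.4944233894348145) 0.14015503325914525
```

View pics/topz.png

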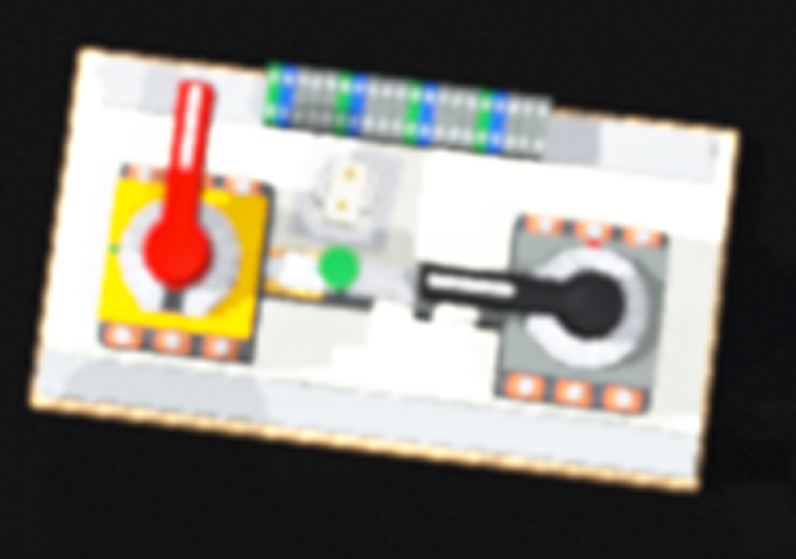

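View pics/wrist0.png

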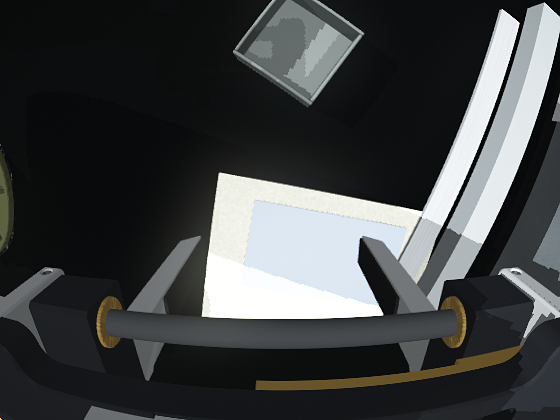

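```bash
cat > h.py <<'E'
import numpy as np,cv2
C=np.array([552.9,-9.6]);A=np.radians(-6.88)
def B(x,y):
    c,s=np.cos(A),np.sin(A);return C+[c*x-s*y,s*x+c*y]
def proj(s,p):
    q=s["camera_from_world"]@np.r_[np.array(p)/1000,1];k=s["camera_matrix"]@q[:3];return k[:2]/k[2]
def delta(targ,z,yaw_deg,rd):
    """world xy mm,z mm,yaw -> turn about tool z deg, tool shift (in current tool axes) and (in target axes)"""
    p=rd["tcp_pos"]*1000;y=rd["eef_rot"][2]
    d=np.r_[targ,z]-p
    f=lambda y:np.array([d[0]*np.cos(y)+d[1]*np.sin(y),d[0]*np.sin(y)-d[1]*np.cos(y),-d[2]])
    t=-(yaw_deg-np.degrees(y)); t=(t+180)%360-180
    print("turn z",round(t,2),"shift now-axes",f(y).round(1),"target-axes",f(np.radians(yaw_deg)).round(1))
E
python3 - <<'E'
from h import *
from plant import r
for n,f,x0,y0,x1,y1 in (("top",4.3,195,115,380,245),("side",4.5,170,160,340,325)):
    s=np.load(n+"0.npz");im=cv2.resize(s["color"][y0:y1,x0:x1,::-1],None,fx=f,fy=f,interpolation=cv2.INTER_CUBIC)
    def D(x,y,z,c=(255,0,255)):
        u=(proj(s,np.r_[B(x,y),z])-[x0,y0]+.5)*f;cv2.circle(im,(int(u[0]),int(u[1])),3,c,-1)
    for yy,dx,dy in((140,1,0),(-140,0,1)):
        D(-20,yy,132)
        for t in np.arange(0,6.28,.5):D(-20+25*np.cos(t),yy+25*np.sin(t),132,(255,255,0))
        for k in(-13,13):D(-20+115*dx+k*dy,yy+115*dy+k*dx,132)
    for t in np.arange(0,6.28,.8):D(-20+15*np.cos(t),30+15*np.sin(t),139)
    for x in(-130,130):
        for y in (-240,240):D(x,y,22)
    cv2.imwrite(f"pics/ov_{n}.png",im)
delta(B(75,98),205,-6.88,r.sense())
E
```

```text
turn z 29.16 shift now-axes [ 621.2 -380.4    0. ] target-axes [ 357.2 -634.8    0. ]
```

View pics/ov_top.png

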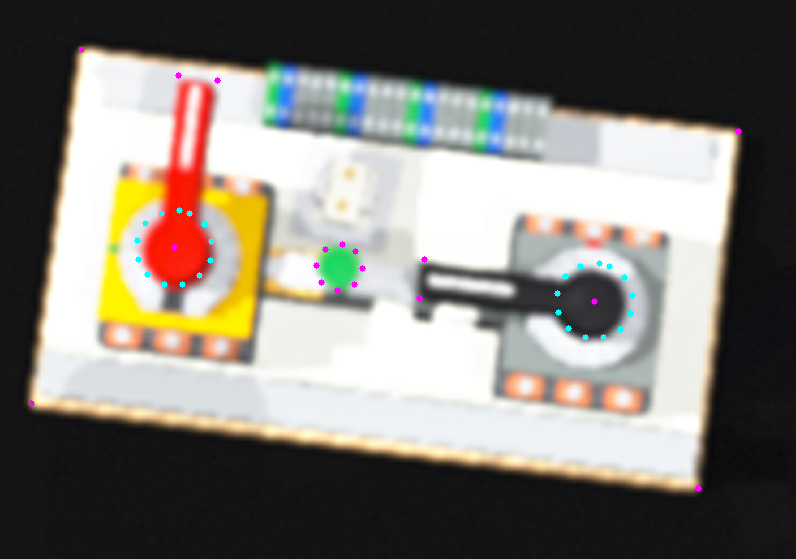

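View pics/ov_side.png

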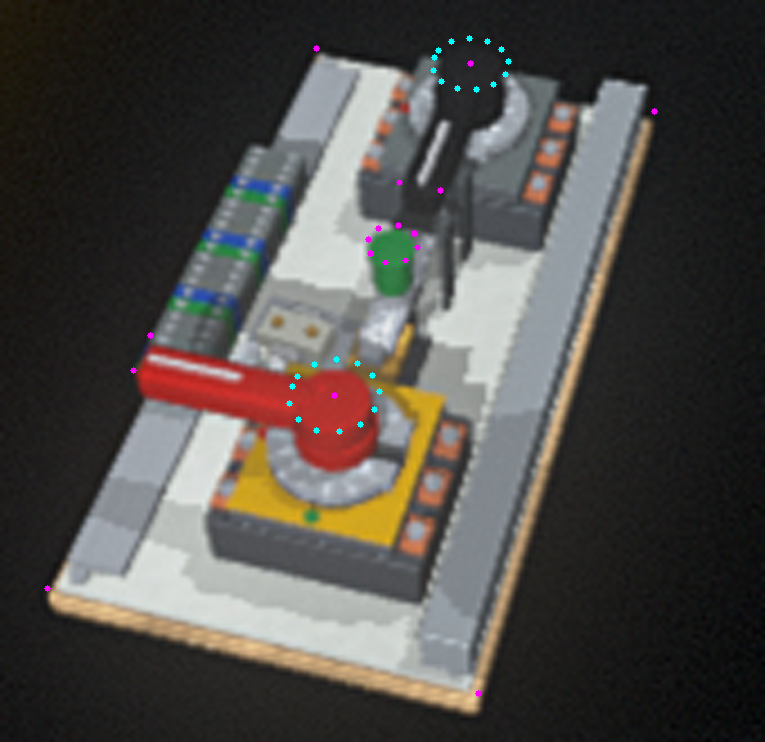

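Emit:
{"name": "apply_moves", "arguments": {
  "targets": [
    [0,0,7.29,0,0,0,0],
    [0,0,7.29,0,0,0,0],
    [0,0,7.29,0,0,0,0],
    [0,0,7.29,0,0,0,0],
    [0,0,0,22.3,-39.7,0,0],
    [0,0,0,22.3,-39.7,0,0],
    [0,0,0,22.3,-39.7,0,0],
    [0,0,0,22.3,-39.7,0,0],
    [0,0,0,22.3,-39.7,0,0],
    [0,0,0,22.3,-39.7,0,0],
    [0,0,0,22.3,-39.7,0,0],
    [0,0,0,22.3,-39.7,0,0]
  ]
}}

```text
time_s: 1.35
tcp_pos: [0.4244, -0.2133, 0.2055]
eef_rot: [3.142, -0.0, -0.12]
contact_force: [0.9, -1.0, 0.1]
finger_gap: 0.023
```

Emit:
{"name": "apply_moves", "arguments": {
  "targets": [
    [0,0,0,22.3,-39.7,0,0],
    [0,0,0,22.3,-39.7,0,0],
    [0,0,0,22.3,-39.7,0,0],
    [0,0,0,22.3,-39.7,0,0],
    [0,0,0,22.3,-39.7,0,0],
    [0,0,0,22.3,-39.7,0,0],
    [0,0,0,22.3,-39.7,0,0],
    [0,0,0,22.3,-39.7,0,0],
    [0,0,0,0,0,0,0],
    [0,0,0,0,0,0,0]
  ]
}}

```text
time_s: 2.35
tcp_pos: [0.6387, 0.0795, 0.2045]
eef_rot: [3.141, 0.001, -0.119]
contact_force: [0.2, 0.0, -0.2]
finger_gap: 0.003
```

```bash
python3 - <<'E'
from h import *
from plant import r,viewer
d=r.sense();print(d["tcp_pos"],d["eef_rot"],d["contact_force"],d["finger_gap"],d["joint_pos"])
delta(B(70,98),112,-6.88,d)
s=viewer.snapshot("wrist");cv2.imwrite("pics/w1.png",s["color"][:,:,::-1])
E
```

```text
[0.63870158 0.07945005 0.20446948] [ 3.14119824e+00  1.43186768e-03 -1.18844019e-01] [ 0.20377291  0.0272381  -0.19588098] 0.0029262029549982404 [ 6.69130593e-02  5.14349301e-01  1.22504298e+00 -1.24914202e-04
  1.40368046e+00  1.75657399e+00]
turn z 0.07 shift now-axes [-4.5  0.7 92.5] target-axes [-4.5  0.7 92.5]
```

View pics/w1.png

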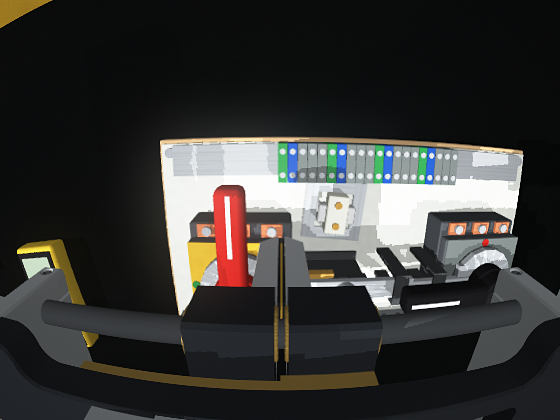

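Emit:
{"name": "apply_moves", "arguments": {
  "targets": [
    [0,0,0,-4.5,0,23,0],
    [0,0,0,0,0,23,0],
    [0,0,0,0,0,23,0],
    [0,0,0,0,0,23,0],
    [0,0,0,0,0,0,0],
    [0,0,0,0,-5,0,0],
    [0,0,0,0,-5,0,0],
    [0,0,0,0,-4,0,0],
    [0,0,0,0,0,0,0]
  ]
}}

```text
time_s: 3.3
tcp_pos: [0.6363, 0.0941, 0.1143]
eef_rot: [-3.141, -0.001, -0.119]
contact_force: [-0.4, 0.4, 0.2]
finger_gap: 0.004
```

Emit:
{"name": "apply_moves", "arguments": {
  "targets": [
    [0,0,-7.5,2.6,-12,0,0],
    [0,0,0,0,0,0,0]
  ]
}}

```text
time_s: 3.5
tcp_pos: [0.6405, 0.105, 0.114]
eef_rot: [3.141, -0.001, 0.014]
contact_force: [-0.2, -5.5, 3.9]
finger_gap: 0.002
```

```bash
python3 - <<'E'
from h import *
from plant import r,viewer
d=r.sense();print(d["tcp_pos"],d["eef_rot"],d["contact_force"],d["finger_gap"])
q=d["tcp_pos"][:2]*1000-B(-20,140);y=d["eef_rot"][2]
print("rel pin in tool axes",q@[np.cos(y),np.sin(y)],q@[np.sin(y),-np.cos(y)])
E
```

```text
[0.64053235 0.10502366 0.11399911] [ 3.14061485e+00 -1.07813034e-03  1.38322291e-02] [-0.19775701 -5.52972895  3.90257428] 0.002281127010351203
rel pin in tool axes 90.33881632169458 28.016260739482085
```

Emit:
{"name": "apply_moves", "arguments": {
  "targets": [
    [0,0,-7.5,2.6,-12,0,0],
    [0,0,-7.5,2.6,-12,0,0],
    [0,0,-7.5,2.6,-12,0,0],
    [0,0,-7.5,2.6,-12,0,0],
    [0,0,-7.5,2.6,-12,0,0],
    [0,0,-7.5,2.6,-12,0,0],
    [0,0,-7.5,2.6,-12,0,0],
    [0,0,-7.5,2.6,-12,0,0],
    [0,0,-7.5,2.6,-12,0,0],
    [0,0,0,0,0,0,0]
  ]
}}

```text
time_s: 4.5
tcp_pos: [0.6064, 0.2047, 0.1137]
eef_rot: [-3.141, -0.0, 1.189]
contact_force: [-0.2, -0.1, -0.5]
finger_gap: 0.005
```

```bash
python3 - <<'E'
from h import *
from plant import r,viewer
d=r.sense();print(d["tcp_pos"],d["eef_rot"],d["contact_force"],d["finger_gap"])
q=d["tcp_pos"][:2]*1000-B(-20,140);y=d["eef_rot"][2]
print("rel pin in tool axes",q@[np.cos(y),np.sin(y)],q@[np.sin(y),-np.cos(y)])
for n in ("top","side"):
    s=viewer.snapshot(n);cv2.imwrite(f"pics/{n}2.png",cv2.resize(s["color"][60:340,150:430,::-1],None,fx=2.1,fy=2.1))
E
```

```text
[0.60643831 0.2047177  0.11370728] [-3.14134264e+00 -3.18241446e-04  1.18945449e+00] [-0.21040584 -0.12941611 -0.49142329] 0.005428615199279628
rel pin in tool axes 88.7645733500675 25.41407043003583
```

View pics/top2.png

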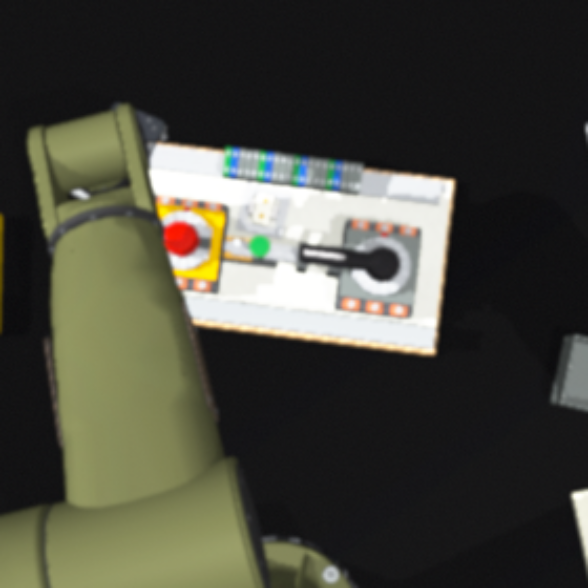

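View pics/side2.png

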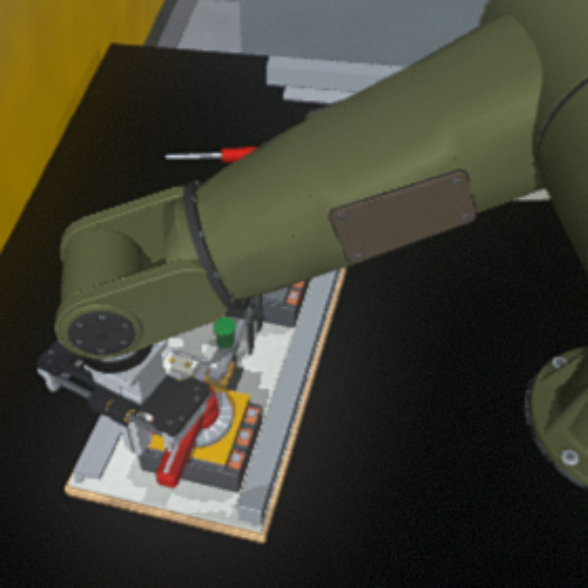

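Emit:
{"name": "apply_moves", "arguments": {
  "targets": [
    [0,0,0,0,12,0,0],
    [0,0,0,0,10,0,0],
    [0,0,0,0,0,-40,0],
    [0,0,0,0,0,-40,50],
    [0,0,8.5,0,0,0,50],
    [0,0,8.5,0,0,0,50],
    [0,0,8.5,0,0,0,50],
    [0,0,8.5,0,0,0,50],
    [0,0,8.5,0,0,0,50],
    [0,0,8.5,0,0,0,50],
    [0,0,8.5,0,0,0,50],
    [0,0,8.5,0,0,0,50]
  ]
}}

```text
time_s: 5.8
tcp_pos: [0.6281, 0.1951, 0.1934]
eef_rot: [-3.142, 0.0, -0.008]
contact_force: [0.0, 0.7, 0.3]
finger_gap: 0.531
```

```bash
python3 - <<'E'
from h import *
from plant import r,viewer
d=r.sense();print(d["contact_force"])
delta(B(-20,30),170,-6.88,d)
E
```

```text
[0.01234198 0.6525714  0.27808036]
turn z 6.43 shift now-axes [-90.1 173.2  23.4] target-axes [-70.2 182.2  23.4]
```

Emit:
{"name": "apply_moves", "arguments": {
  "targets": [
    [0,0,6.4,0,0,0,50],
    [0,0,0,-14,36.4,0,50],
    [0,0,0,-14,36.4,0,50],
    [0,0,0,-14,36.4,0,50],
    [0,0,0,-14,36.4,10,50],
    [0,0,0,-14,36.4,13,50],
    [0,0,0,0,0,0,50],
    [0,0,0,0,0,0,50]
  ]
}}

```text
time_s: 6.6
tcp_pos: [0.5385, 0.0216, 0.1708]
eef_rot: [-3.141, -0.0, -0.114]
contact_force: [0.3, 0.6, 0.8]
finger_gap: 0.534
```

```bash
python3 - <<'E'
from h import *
from plant import r,viewer
d=r.sense();print(d["contact_force"])
delta(B(-20,30),108,-6.88,d)
for n in ("side","wrist"):
    s=viewer.snapshot(n);im=s["color"][:,:,::-1]
    if n=="side": im=cv2.resize(im[160:340,150:350],None,fx=3,fy=3,interpolation=cv2.INTER_CUBIC)
    cv2.imwrite(f"pics/{n}3.png",im)
E
```

```text
[0.3364889  0.56359864 0.77863099]
turn z 0.37 shift now-axes [-1.9 -0.7 62.8] target-axes [-1.9 -0.7 62.8]
```

View pics/side3.png

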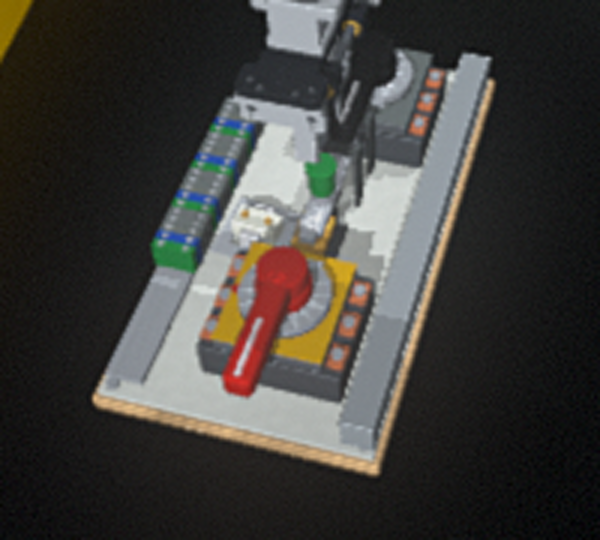

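View pics/wrist3.png

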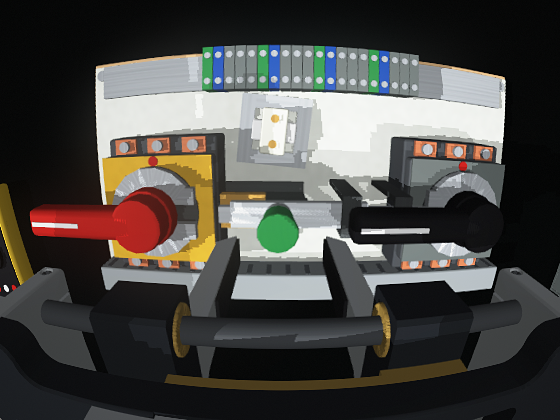

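Emit:
{"name": "apply_moves", "arguments": {
  "targets": [
    [0,0,0.3,-1,-0.5,20,50],
    [0,0,0,-1,0,20,50],
    [0,0,0,0,0,15,50],
    [0,0,0,0,0,7,50],
    [0,0,0,0,0,0,50],
    [0,0,0,0,0,0,50]
  ]
}}

```text
time_s: 7.3
tcp_pos: [0.5367, 0.0235, 0.1092]
eef_rot: [-3.141, -0.001, -0.115]
contact_force: [0.9, -0.3, 0.4]
finger_gap: 0.53
```

Emit:
{"name": "apply_moves", "arguments": {
  "targets": [
    [0,0,0,0,0,0,20],
    [0,0,0,0,0,0,20],
    [0,0,0,0,0,0,20],
    [0,0,0,0,0,0,20],
    [0,0,0,0,0,0,20]
  ]
}}

```text
time_s: 7.8
tcp_pos: [0.5366, 0.0245, 0.109]
eef_rot: [-3.139, -0.001, -0.115]
contact_force: [0.9, 10.7, 2.1]
finger_gap: 0.306
```

```bash
python3 - <<'E'
from h import *
from plant import r,viewer
d=r.sense();print(d["contact_force"],d["moment"],d["tcp_pos"],d["finger_gap"]*94)
for n in ("side","wrist"):
    s=viewer.snapshot(n);im=s["color"][:,:,::-1]
    if n=="side": im=cv2.resize(im[180:300,180:340],None,fx=5,fy=5,interpolation=cv2.INTER_CUBIC)
    cv2.imwrite(f"pics/{n}4.png",im)
E
```

```text
[ 0.92959244 10.68124675  2.1436467 ] [ 1.82920917 -0.23447107 -0.02385493] [0.53655796 0.0245086  0.10903515] 28.736063380843348
```

View pics/side4.png

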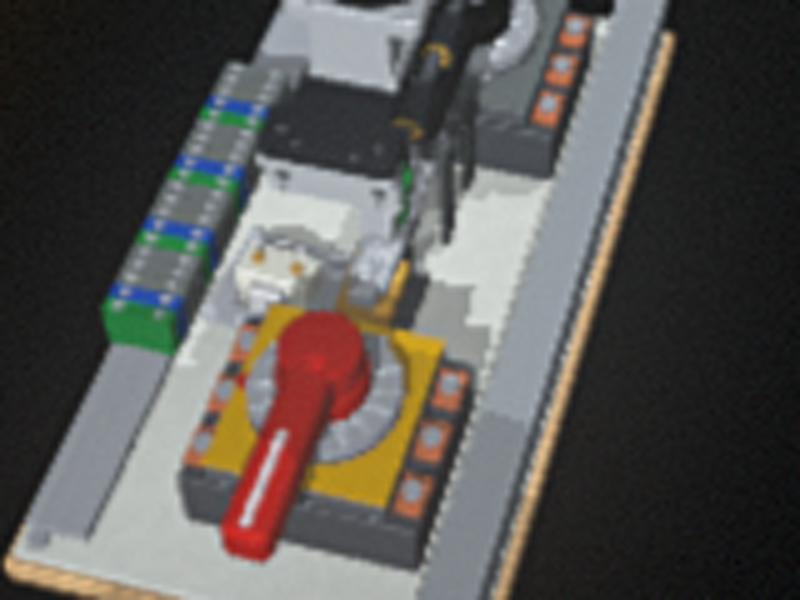

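View pics/wrist4.png

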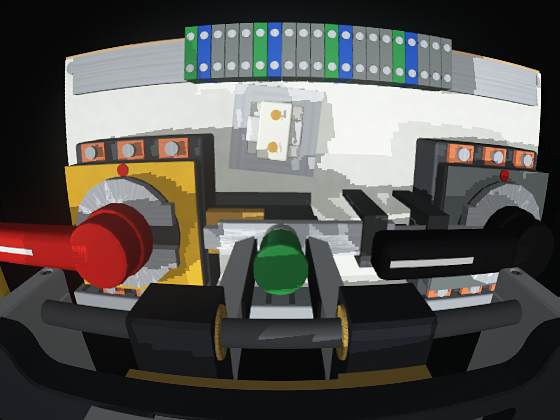

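Emit:
{"name": "apply_moves", "arguments": {
  "targets": [
    [0,0,0,0,-1,0,20],
    [0,0,0,0,0,0,20],
    [0,0,0,0,0,-3,20],
    [0,0,0,0,0,-4,20],
    [0,0,0,0,0,-4,20],
    [0,0,0,0,0,-4,20],
    [0,0,0,0,0,0,20],
    [0,0,0,0,0,0,20]
  ]
}}

```text
time_s: 8.7
tcp_pos: [0.5362, 0.0247, 0.1224]
eef_rot: [-3.141, 0.001, -0.115]
contact_force: [6.5, 6.9, -12.5]
finger_gap: 0.31
```

```bash
python3 - <<'E'
from h import *
from plant import r,viewer
d=r.sense();print(d["contact_force"],d["moment"],d["tcp_pos"],d["finger_gap"]*94)
s=viewer.snapshot("wrist");cv2.imwrite("pics/w5.png",s["color"][:,:,::-1])
E
```

```text
[  6.51231519   6.9227421  -12.45428273] [ 1.06893357 -1.19944298 -0.01692565] [0.53615849 0.0247061  0.12244361] 29.107060443269873
```

View pics/w5.png

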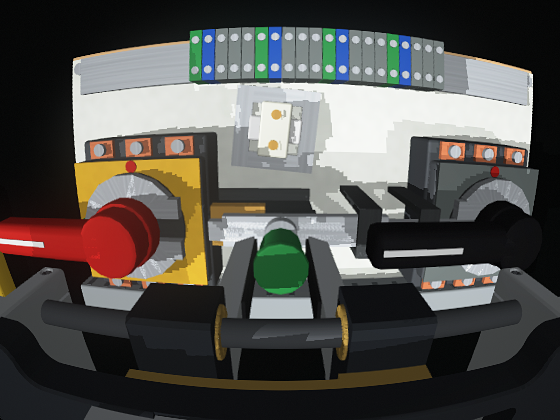

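Emit:
{"name": "apply_moves", "arguments": {
  "targets": [
    [0,0,0,0,-2,0,20],
    [0,0,0,0,-2,0,20],
    [0,0,0,0,-2,0,20],
    [0,0,0,0,-2,0,20],
    [0,0,0,0,-2,0,20],
    [0,0,0,0,-2,0,20],
    [0,0,0,0,0,0,20]
  ]
}}

```text
time_s: 9.45
tcp_pos: [0.5375, 0.0357, 0.1223]
eef_rot: [3.141, 0.001, -0.115]
contact_force: [5.8, -0.3, -11.9]
finger_gap: 0.306
```

```bash
python3 - <<'E'
from h import *
from plant import r,viewer
d=r.sense();print(d["contact_force"],d["moment"],d["tcp_pos"],d["finger_gap"]*94)
s=viewer.snapshot("wrist");cv2.imwrite("pics/w6.png",s["color"][:,:,::-1])
E
```

```text
[  5.75699119  -0.27677689 -11.87347297] [-0.08558564 -1.0413321  -0.03529059] [0.53748727 0.03572852 0.1222954 ] 28.753252896286252
```

View pics/w6.png

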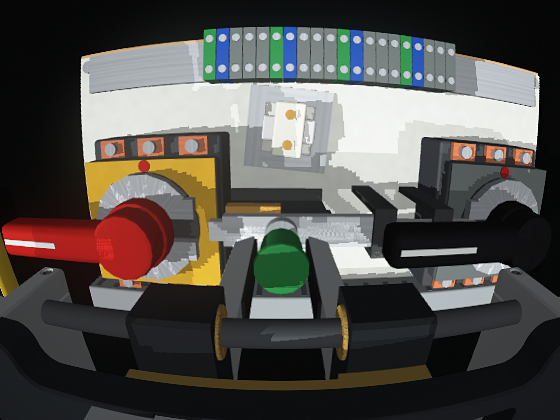

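Emit:
{"name": "apply_moves", "arguments": {
  "targets": [
    [0,0,0,0,-3,0,20],
    [0,0,0,0,-3,0,20],
    [0,0,0,0,-3,0,20],
    [0,0,0,0,-3,0,20],
    [0,0,0,0,0,0,20],
    [0,0,0,0,0,0,20]
  ]
}}

```text
time_s: 10.1
tcp_pos: [0.5389, 0.0477, 0.1223]
eef_rot: [3.141, 0.001, -0.115]
contact_force: [5.5, 0.2, -12.4]
finger_gap: 0.306
```

Emit:
{"name": "apply_moves", "arguments": {
  "targets": [
    [0,0,0,0,0,0,34],
    [0,0,0,0,0,0,34],
    [0,0,0,0,0,0,34],
    [0,0,0,0,0,4,34],
    [0,0,0,0,0,4,34],
    [0,0,0,0,0,0,34]
  ]
}}

```text
time_s: 10.7
tcp_pos: [0.5387, 0.048, 0.1147]
eef_rot: [3.141, 0.001, -0.115]
contact_force: [0.2, -0.4, -0.4]
finger_gap: 0.361
```

```bash
python3 - <<'E'
from h import *
from plant import r,viewer
d=r.sense();print(d["contact_force"],d["moment"],d["tcp_pos"],d["finger_gap"]*94)
q=d["tcp_pos"][:2]*1000-B(-20,30);print("along y",q@[-np.sin(A),np.cos(A)],q@[np.cos(A),np.sin(A)])
s=viewer.snapshot("wrist");cv2.imwrite("pics/w7.png",s["color"][:,:,::-1])
E
```

```text
[ 0.19603555 -0.39252106 -0.43141614] [ 0.08684062  0.0014494  -0.007653  ] [0.53867286 0.04802358 0.11473192] 33.91630904737247
along y 25.50437020267946 -1.0274377585392827
```

View pics/w7.png

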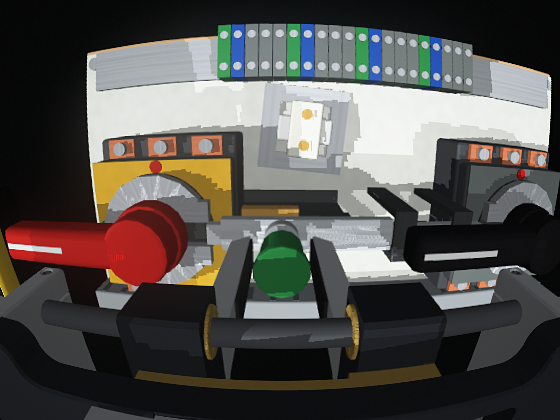

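Emit:
{"name": "apply_moves", "arguments": {
  "targets": [
    [0,0,0,0,-1,0,34],
    [0,0,0,0,-1,0,34],
    [0,0,0,0,-1,0,34],
    [0,0,0,0,-1,0,34],
    [0,0,0,0,-1,0,34],
    [0,0,0,0,-1,0,34],
    [0,0,0,0,-1,0,34],
    [0,0,0,0,-1,0,34]
  ]
}}

```text
time_s: 11.55
tcp_pos: [0.5399, 0.0554, 0.1154]
eef_rot: [3.14, 0.0, -0.115]
contact_force: [-0.4, -6.0, -1.2]
finger_gap: 0.364
```

Emit:
{"name": "apply_moves", "arguments": {
  "targets": [
    [0,0,0,0,-1,0,34],
    [0,0,0,0,-1,0,34],
    [0,0,0,0,-1,0,34]
  ]
}}

```text
time_s: 11.85
tcp_pos: [0.5403, 0.059, 0.1154]
eef_rot: [-3.142, 0.0, -0.115]
contact_force: [-0.3, -0.6, -1.0]
finger_gap: 0.36
```

```bash
cat > chk.py <<'E'
from h import *
from plant import r,viewer
import sys
d=r.sense();print(d["contact_force"].round(1),d["moment"].round(2),d["tcp_pos"].round(4),d["finger_gap"]*94)
q=d["tcp_pos"][:2]*1000-B(-20,30);print("along y",q@[-np.sin(A),np.cos(A)],q@[np.cos(A),np.sin(A)])
s=viewer.snapshot("wrist");cv2.imwrite(f"pics/{sys.argv[1]}.png",s["color"][:,:,::-1])
E
python3 chk.py w8
```

```text
[-0.3 -0.6 -1. ] [-0.22  0.1   0.03] [0.5403 0.059  0.1154] 33.821218914094175
along y 36.604527720409465 -0.7771871961754417
```

View pics/w8.png

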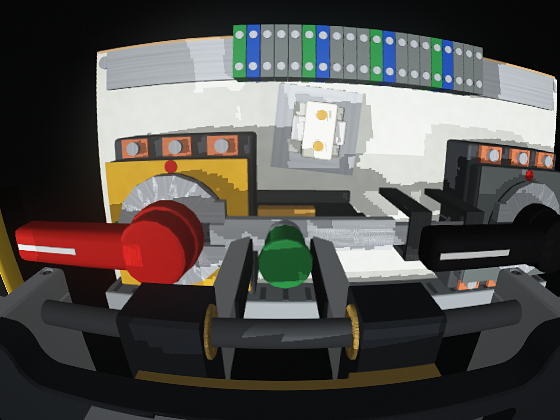

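Emit:
{"name": "apply_moves", "arguments": {
  "targets": [
    [0,0,0,0,-1,0,34],
    [0,0,0,0,-1,0,34]
  ]
}}

```text
time_s: 12.1
tcp_pos: [0.5405, 0.0611, 0.1155]
eef_rot: [-3.142, -0.0, -0.115]
contact_force: [0.4, -1.9, -1.1]
finger_gap: 0.359
```

Emit:
{"name": "apply_moves", "arguments": {
  "targets": [
    [0,0,0,0,-1,0,34],
    [0,0,0,0,-1,0,34]
  ]
}}

```text
time_s: 12.3
tcp_pos: [0.5407, 0.0628, 0.1155]
eef_rot: [3.141, -0.0, -0.115]
contact_force: [-1.2, -7.7, 0.3]
finger_gap: 0.363
```

Emit:
{"name": "apply_moves", "arguments": {
  "targets": [
    [0,0,0,0,-1,0,34],
    [0,0,0,0,-1,0,34]
  ]
}}

```text
time_s: 12.5
tcp_pos: [0.5408, 0.0633, 0.1154]
eef_rot: [3.138, 0.0, -0.115]
contact_force: [-2.5, -19.8, 2.5]
finger_gap: 0.364
```

```bash
python3 chk.py w9
```

```text
[ -2.5 -19.8   2.5] [-3.4   0.51 -0.06] [0.5408 0.0633 0.1154] 34.23848610647786
along y 40.926545008198204 -0.7525415542238113
```

View pics/w9.png

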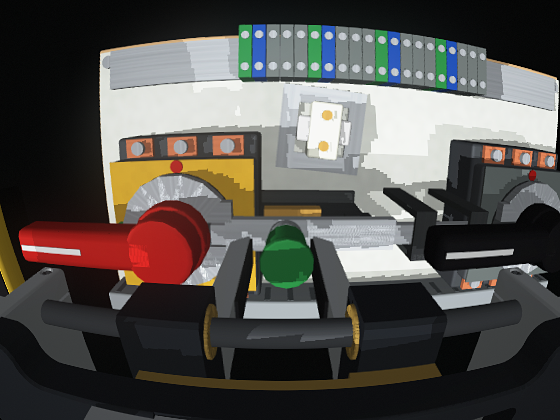

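Emit:
{"name": "apply_moves", "arguments": {
  "targets": [
    [0,0,0,0,3,0,34],
    [0,0,0,0,2,0,34],
    [0,0,0,0,2,0,34],
    [0,0,0,0,0,0,34]
  ]
}}

```text
time_s: 12.95
tcp_pos: [0.5402, 0.0581, 0.1155]
eef_rot: [-3.141, -0.0, -0.115]
contact_force: [-0.5, -0.3, -0.2]
finger_gap: 0.365
```

Emit:
{"name": "apply_moves", "arguments": {
  "targets": [
    [0,0,0,0,1,0,34],
    [0,0,0,0,1,0,34],
    [0,0,0,0,0,0,34]
  ]
}}

```text
time_s: 13.25
tcp_pos: [0.54, 0.056, 0.1155]
eef_rot: [-3.141, -0.0, -0.115]
contact_force: [-0.4, 2.0, 0.8]
finger_gap: 0.361
```

```bash
python3 chk.py w10
```

```text
[-0.4  2.   0.8] [ 0.31 -0.09 -0.01] [0.54   0.056  0.1155] 33.96848700194108
along y 33.623120657411135 -0.7157721080140622
```

Emit:
{"name": "apply_moves", "arguments": {
  "targets": [
    [0,0,0,0,1,0,34],
    [0,0,0,0,1,0,34],
    [0,0,0,0,0,0,34]
  ]
}}

```text
time_s: 13.6
tcp_pos: [0.5398, 0.0546, 0.1155]
eef_rot: [-3.14, -0.0, -0.115]
contact_force: [-0.1, 7.2, -0.7]
finger_gap: 0.361
```

Emit:
{"name": "apply_moves", "arguments": {
  "targets": [
    [0,0,0,0,1,0,34],
    [0,0,0,0,1,0,34],
    [0,0,0,0,0,0,34]
  ]
}}

```text
time_s: 13.9
tcp_pos: [0.5397, 0.0541, 0.1155]
eef_rot: [-3.138, -0.001, -0.114]
contact_force: [3.3, 19.0, -1.0]
finger_gap: 0.366
```

Emit:
{"name": "apply_moves", "arguments": {
  "targets": [
    [0,0,0,0,-3,0,40],
    [0,0,0,0,-2.5,0,44],
    [0,0,0,0,0,0,44],
    [0,0,0,0,0,0,44],
    [0,0,0,0,0,-20,44],
    [0,0,0,0,0,-35,44],
    [0,0,0,0,0,-30,44],
    [0,0,0,0,0,0,0]
  ]
}}

```text
time_s: 14.7
tcp_pos: [0.5416, 0.0573, 0.2045]
eef_rot: [-3.141, -0.006, -0.115]
contact_force: [-0.2, -0.4, -0.2]
finger_gap: 0.413
```

```bash
python3 chk.py w11; python3 - <<'E'
from h import *
from plant import viewer,r
s=viewer.snapshot("side");cv2.imwrite("pics/s11.png",cv2.resize(s["color"][160:310,170:350,::-1],None,fx=4,fy=4,interpolation=cv2.INTER_CUBIC))
h=cv2.cvtColor(s["color"],cv2.COLOR_RGB2HSV);d=s["depth"];K=s["camera_matrix"];v,u=np.mgrid[:420,:560]
P=np.stack([(u-K[0,2])/K[0,0]*d,(v-K[1,2])/K[1,1]*d,d,np.ones_like(d)],-1)@np.linalg.inv(s["camera_from_world"]).T*1000
c=B(-20,66)
m=(h[...,0]>45)&(h[...,0]<85)&(h[...,1]>100)&(np.hypot(P[...,0]-c[0],P[...,1]-c[1])<40)&(P[...,2]>60)
print(m.sum(),np.sort(P[m][:,2]).round(0)[::-1][:12])
s0=np.load("side0.npz");h=cv2.cvtColor(s0["color"],cv2.COLOR_RGB2HSV);d=s0["depth"]
P=np.stack([(u-K[0,2])/K[0,0]*d,(v-K[1,2])/K[1,1]*d,d,np.ones_like(d)],-1)@np.linalg.inv(s0["camera_from_world"]).T*1000
c=B(-20,30)
m=(h[...,0]>45)&(h[...,0]<85)&(h[...,1]>100)&(np.hypot(P[...,0]-c[0],P[...,1]-c[1])<30)&(P[...,2]>60)
print("start",m.sum(),np.sort(P[m][:,2]).round(0)[::-1][:12])
dd=r.sense()
delta(B(-20-45,-50),190,83.12,dd)
E
```

```text
[-0.2 -0.4 -0.2] [ 0.03  0.06 -0.01] [0.5416 0.0573 0.2045] 38.83914947917867
along y 35.02345426582442 0.7328362417958562
113 [142. 142. 141. 141. 140. 140. 140. 140. 140. 140. 140. 140.]
start 110 [142. 142. 141. 141. 140. 140. 140. 140. 140. 140. 140. 140.]
turn z -89.71 shift now-axes [-44.9 114.6  10.4] target-axes [-114.9  -44.3   10.4]
```

View pics/s11.png

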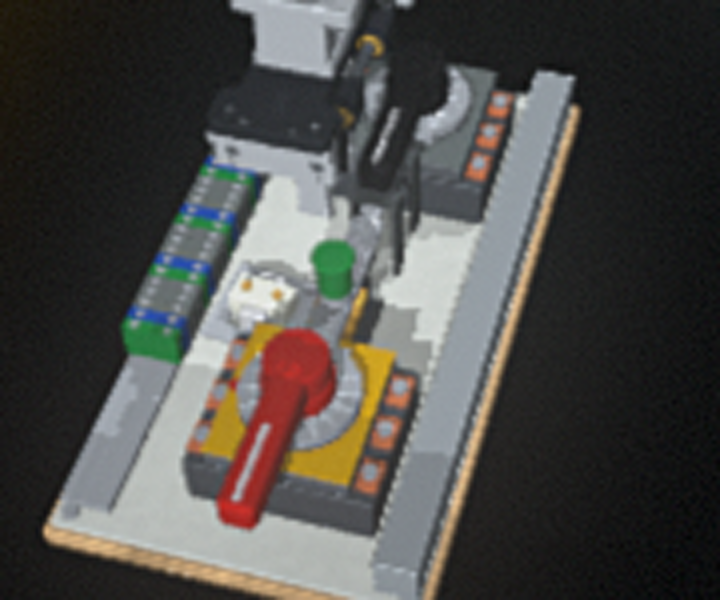

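View pics/w11.png

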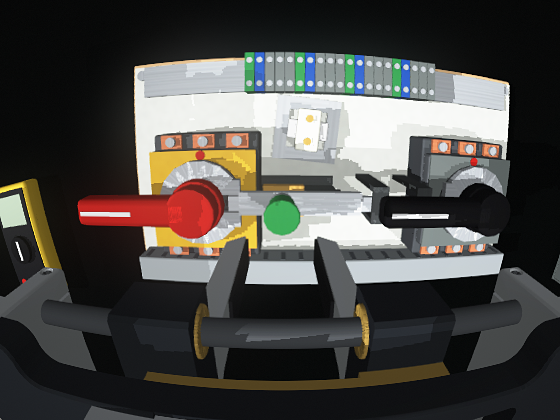

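Emit:
{"name": "apply_moves", "arguments": {
  "targets": [
    [0,0,0,-15,38.2,0,0],
    [0,0,0,-15,38.2,0,0],
    [0,0,0,-15,38.2,0,0],
    [0,0,-8.15,0,0,0,0],
    [0,0,-8.15,0,0,0,0],
    [0,0,-8.15,0,0,0,0],
    [0,0,-8.15,0,0,0,0],
    [0,0,-8.15,0,0,0,0],
    [0,0,-8.15,0,0,0,0],
    [0,0,-8.15,0,0,0,0],
    [0,0,-8.15,0,0,0,0],
    [0,0,-8.15,0,0,0,0]
  ]
}}

```text
time_s: 16.0
tcp_pos: [0.4817, -0.0512, 0.1989]
eef_rot: [-3.139, 0.001, 1.171]
contact_force: [0.6, 0.4, 0.6]
finger_gap: 0.003
```

Emit:
{"name": "apply_moves", "arguments": {
  "targets": [
    [0,0,-8.15,0,0,0,0],
    [0,0,-8.15,0,0,0,0],
    [0,0,0,0,0,0,0],
    [0,0,0,0,0,0,0]
  ]
}}

```text
time_s: 16.4
tcp_pos: [0.4819, -0.0512, 0.1996]
eef_rot: [-3.14, -0.0, 1.445]
contact_force: [0.2, 0.0, 0.1]
finger_gap: 0.001
```

```bash
python3 chk.py w12; python3 - <<'E'
from h import *
from plant import r
dd=r.sense();print(dd["eef_rot"])
delta(B(-20-42,-50),113,83.12,dd)
E
```

```text
[0.2 0.  0.1] [-0.04 -0.03  0.04] [ 0.4819 -0.0512  0.1996] 0.07396571757341955
along y -79.84841411130988 -45.47234330088641
[-3.14042762e+00 -9.58277969e-05  1.44562771e+00]
turn z -0.29 shift now-axes [-0.2  3.4 86.8] target-axes [-0.2  3.4 86.8]
```

View pics/w12.png

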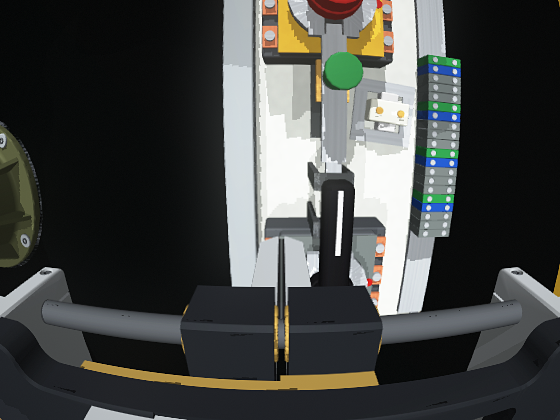

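Emit:
{"name": "apply_moves", "arguments": {
  "targets": [
    [0,0,0,0,2,25,0],
    [0,0,0,0,0,25,0],
    [0,0,0,0,0,22,0],
    [0,0,0,0,0,14,0],
    [0,0,0,0,0,0,0],
    [0,0,0,0,6,0,0],
    [0,0,0,0,5,0,0],
    [0,0,0,0,4,0,0],
    [0,0,0,0,0,0,0]
  ]
}}

```text
time_s: 17.35
tcp_pos: [0.4998, -0.0534, 0.1149]
eef_rot: [3.141, 0.0, 1.449]
contact_force: [-0.4, 0.4, 0.2]
finger_gap: 0.004
```

Emit:
{"name": "apply_moves", "arguments": {
  "targets": [
    [0,0,7.5,2.6,12,0,0],
    [0,0,0,0,0,0,0]
  ]
}}

```text
time_s: 17.55
tcp_pos: [0.5114, -0.052, 0.1145]
eef_rot: [-3.14, 0.0, 1.317]
contact_force: [-6.2, 0.3, 4.0]
finger_gap: 0.007
```

Emit:
{"name": "apply_moves", "arguments": {
  "targets": [
    [0,0,7.5,2.6,12,0,0],
    [0,0,0,0,0,0,0]
  ]
}}

```text
time_s: 17.75
tcp_pos: [0.5234, -0.0522, 0.1143]
eef_rot: [-3.14, -0.0, 1.187]
contact_force: [-6.0, 3.4, 5.1]
finger_gap: 0.007
```

```bash
cat > rel.py <<'E'
from h import *
from plant import r,viewer
d=r.sense();print(d["tcp_pos"],d["eef_rot"],d["contact_force"])
q=d["tcp_pos"][:2]*1000-B(-20,-140);y=d["eef_rot"][2]
print("rel pin in tool axes",q@[np.cos(y),np.sin(y)],q@[np.sin(y),-np.cos(y)])
E
python3 rel.py
```

```text
[ 0.52338452 -0.05215953  0.11429888] [-3.13992628e+00 -2.39330062e-04  1.18748798e+00] [-6.01872275  3.40086532  5.10978096]
rel pin in tool axes 89.87205435515901 -28.57369489225321
```

Emit:
{"name": "apply_moves", "arguments": {
  "targets": [
    [0,0,7.5,2.6,12,0,0],
    [0,0,7.5,2.6,12,0,0],
    [0,0,7.5,2.6,12,0,0],
    [0,0,7.5,2.6,12,0,0],
    [0,0,7.5,2.6,12,0,0],
    [0,0,7.5,2.6,12,0,0],
    [0,0,7.5,2.6,12,0,0],
    [0,0,7.5,2.6,12,0,0],
    [0,0,7.5,2.6,12,0,0],
    [0,0,0,0,0,0,0]
  ]
}}

```text
time_s: 18.75
tcp_pos: [0.6039, -0.1203, 0.1144]
eef_rot: [3.141, -0.0, 0.01]
contact_force: [-1.0, 0.5, -0.9]
finger_gap: 0.005
```

```bash
python3 rel.py; python3 chk.py w13
```

```text
[ 0.6039289  -0.12033002  0.11441385] [ 3.14133155e+00 -4.58794131e-04  9.66039448e-03] [-0.96773406  0.50843702 -0.91472203]
rel pin in tool axes 87.90130549747798 -25.018087297856045
[-1.   0.5 -0.9] [ 0.04 -0.01  0.05] [ 0.6039 -0.1203  0.1144] 0.48345566574697413
along y -133.8199070720375 83.92583080272773
```

View pics/w13.png

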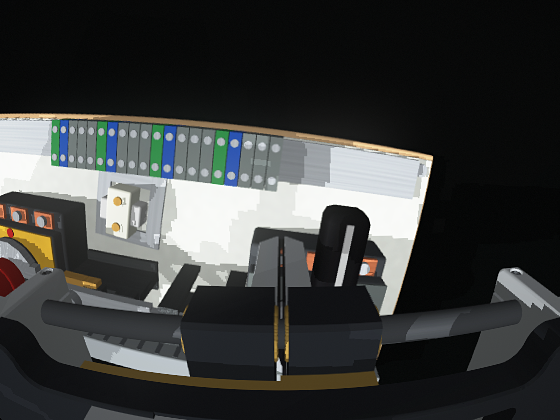

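Emit:
{"name": "apply_moves", "arguments": {
  "targets": [
    [0,0,4,1.4,6.4,0,0],
    [0,0,3.5,1.2,5.6,0,0],
    [0,0,0,0,0,0,0]
  ]
}}

```text
time_s: 19.1
tcp_pos: [0.606, -0.1293, 0.1146]
eef_rot: [-3.139, 0.001, -0.116]
contact_force: [-0.8, 9.1, 2.2]
finger_gap: 0.005
```

Emit:
{"name": "apply_moves", "arguments": {
  "targets": [
    [0,0,0,0,-12,0,0],
    [0,0,0,0,-12,0,0],
    [0,0,0,0,0,-40,0],
    [0,0,0,0,0,-40,0],
    [0,0,0,-30,0,-30,0],
    [0,0,0,-40,0,-20,0],
    [0,0,0,-45,0,0,0],
    [0,0,0,-45,0,0,0],
    [0,0,0,0,40,0,0],
    [0,0,0,0,45,0,0],
    [0,0,0,0,45,0,0],
    [0,0,0,0,45,0,0]
  ]
}}

```text
time_s: 20.3
tcp_pos: [0.4289, -0.2627, 0.2448]
eef_rot: [3.141, -0.001, -0.117]
contact_force: [1.0, 0.5, 0.3]
finger_gap: 0.002
```

```bash
python3 - <<'E'
from h import *
from plant import r,viewer
d=r.sense();print(d["tcp_pos"],d["contact_force"])
for n,f,x0,y0,x1,y1 in (("top",4.3,195,115,380,245),("side",4.5,170,160,340,325)):
    s=viewer.snapshot(n);cv2.imwrite(f"pics/{n}_f.png",s["color"][:,:,::-1])
    im=cv2.resize(s["color"][y0:y1,x0:x1,::-1],None,fx=f,fy=f,interpolation=cv2.INTER_CUBIC)
    cv2.imwrite(f"pics/{n}_z.png",im)
E
```

```text
[ 0.42888058 -0.26268771  0.24481061] [0.9562351  0.48852802 0.3131213 ]
```

View pics/top_f.png

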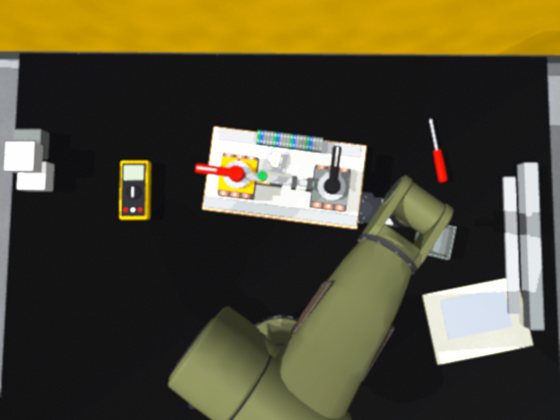

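View pics/top_z.png

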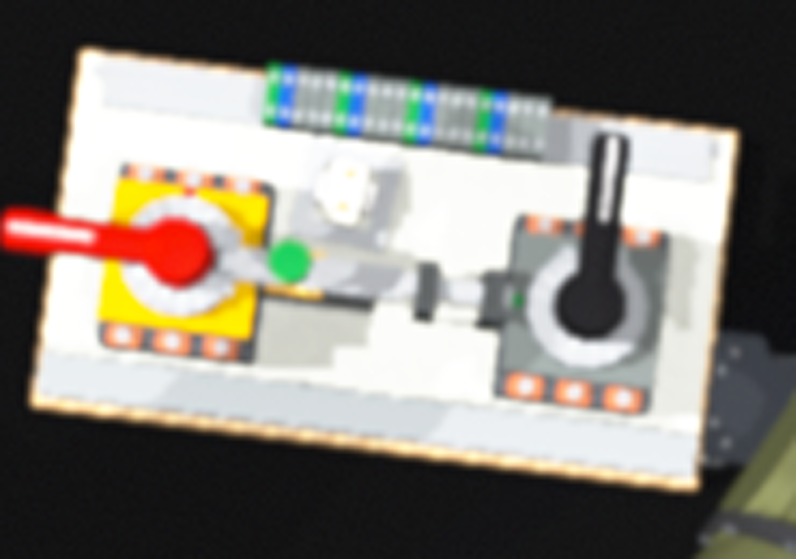

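View pics/side_z.png

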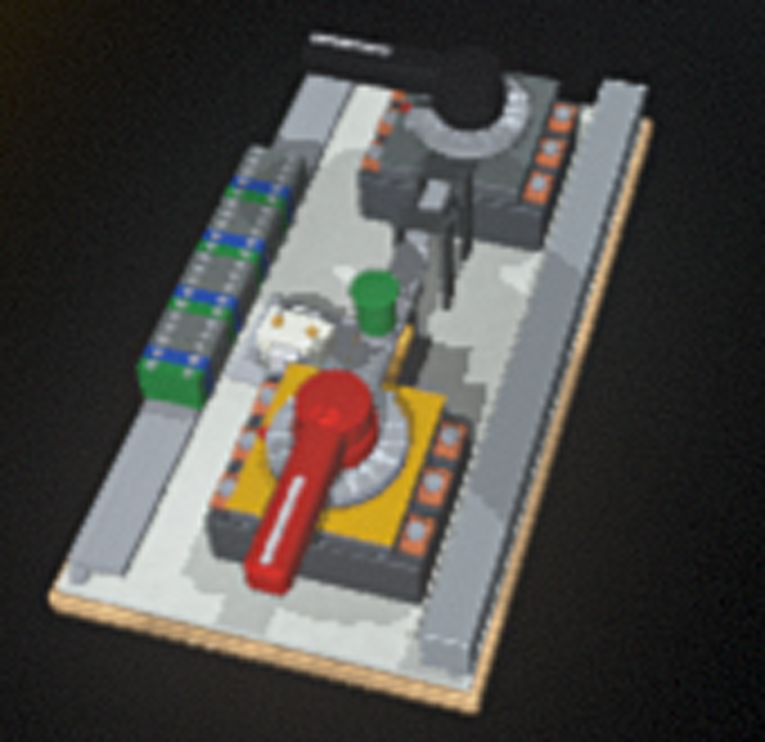

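The final views show the red lever off at about (90,235) in the zoomed top view, the green knob across at (290,261) and down, and the black lever fully on at (605,190). The arm is clear, and the loose items I can see are where they started.

```bash
python3 -c "
from plant import r
print(r.close_job())"
```

```text
the job is handed in; nothing more can be done
None
```

The job is done and handed in at about 20 s of the 66 s allowed; no verdict was reported.

1. **Mains switch:** I pushed the red lever past half-way and it snapped to off. The final views show it along board +y. I didn't press it against its stop.
2. **Interlock bar:** I lifted the green plunger about 13 mm and carried the bar about 24 mm. Then I let go and pushed the knob until the bar stopped at about 36 mm of travel. It held about 19 N both ways. The side camera put the knob top at 140 mm, the same as at the start, so the plunger is down in the second hole.
3. **Generator switch:** I pushed the black lever past half-way and it snapped on. I then pressed it gently and it held firm at 9 N, so it is fully on.

The arm ended clear of everything, with forces near zero. The socket insert, multimeter and screwdriver look unmoved in the last pictures. The arm partly hid the junction box in the last picture, but nothing came near it.

**Camera disagreement:** my board pose and the side camera disagreed by a few millimetres, which caused no trouble.

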